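# Press a trim retainer behind the sill lip and hold it

## Task

Open the parts case's hinged lid all the way until it rests on its stop, and lift out the wide trim retainer, leaving the narrow one in its slot. Push it down behind the lip of the grey sill, into the empty middle pocket between the two fitted retainers, until its flange sits fully home on the lip, and keep holding it pressed home against the spring, without forcing it: the job ends with the gripper still holding it down, the lid open and the other things on the bench left alone.

Things in the scene. Friction and masses are not known exactly. Their poses are not given: they have to be found in the camera images.
- case: grey plastic parts case, 160 (x) x 190 (y) x 82 mm, walls and floor 5 mm, fixed. Origin: centre of underside; z up; lid hinge on its +x rim. Inside, two slots along y, at x = -30 and +25 mm, each between two ribs 20 mm high, 9 mm apart. One holds the wide retainer, the other the narrow one, upright, blade in the slot; which is in which varies
- lid (a joint): angle of the case lid about its hinge, rad: 0 shut, about 1.8 resting open on its stop. It opens upward and over towards case +x; let go below about 1.5 it falls shut, beyond that it falls open. Lid 160 x 190 x 8 mm, 0.2 kg
- lid_hinge (a point): point on the lid's hinge axis (which runs along case y), middle of the case's +x rim, level with the rim's top, 82 mm up
- lid_handle (a point): where to grip the lid's black knob: a round head 28 mm across and 16 mm thick (its middle is this point), standing 35 mm above the lid's top on a 12 mm stem. With the lid shut it lies 130 mm from the hinge axis towards case -x and 43 mm above it. It turns with the lid
- clip: the wide trim retainer, black plastic, about 50 g, loose. Blade 60 (y) x 6 (x) mm from z = 0 to 28 mm; flange 60 x 28 (x) mm from z = 28 to 34; grip tab 40 (y) x 14 (x) mm from z = 34 to 72. Origin: centre of the blade's lower edge; z up. A half turn about z makes no difference. Starts upright on the case floor, its y along case y
- spare: the narrow retainer: same profile and height, but blade and flange 34 mm and tab 24 mm along y. Stays in its slot in the case
- sill: 270 mm of car door sill in grey primer on timber blocks, fixed, 110 mm high. Origin: centre of underside on the bench; y along it, z up. A channel 9 mm wide runs along y at x = 0 behind the front lip (rear wall as high), its top 8 mm flared to 18 mm. Retainers like the wide one are fitted at y = +85 and -85 mm; the empty pocket between is 68 mm long, at y = 0
- pocket (a point): centre of the empty pocket's mouth, level with the top of the lip, 110 mm above the bench; axes as the sill's. A retainer that is home has its origin 28 mm below this point, its y axis along the sill and its flange on the lip
- spring (a joint): how far the steel spring bar in the bottom of the pocket is pressed down, m: 0 free (its top 20 mm below the lip top), 0.008 when the retainer's flange is home. It pushes up with 4.5 N at first touch and 11.7 N at 0.008, and lifts the retainer again if it is let go
- tape: roll of green masking tape, 84 mm across, 48 mm high, lying on the bench; origin at the centre of its underside
- gun: adhesive gun lying on the bench beyond the work, about 380 mm long in y, 42 mm high; origin at the underside near its middle
- can: filler can 84 mm across, 120 mm high; origin at the centre of its underside

How it is judged (in metres and radians):
On the way, in this order (a step that is already met when the one before it is completed fails the run):
1. the lid is open on its stop (value of joint lid above 1.72 rad), for 0.3 s.
2. the wide retainer is lifted clear of the case in the gripper (height (world z) of clip above 0.09 m and contact force between clip and the fingers above 1 N and contact force between clip and case below 0.1 N and value of joint lid above 1.7 rad), for 0.2 s.
At the end, for the whole second after the job is handed in: Held by the gripper, at rest, the wide retainer is in the middle pocket, flange within 2 mm of home, within 4 mm across, 6 mm along, 0.1 rad upright and in line; spring pressed over 6 mm; lid open on its stop (over 1.7 rad); narrow retainer still on the case floor (z of clip in the frame of pocket below -0.026 m and value of joint spring above 0.006 m and x of clip in the frame of pocket between -0.004 and 0.004 m and y of clip in the frame of pocket between -0.006 and 0.006 m and angle between the z axis of clip and the z axis of pocket, either way round below 0.1 rad and angle between the y axis of clip and the y axis of pocket, either way round below 0.1 rad and contact force between clip and the fingers above 2 N and linear speed of clip below 0.02 m/s and value of joint lid above 1.7 rad and z of spare in the frame of case below 0.015 m); the arm keeps its last pose, push and grip.
It fails at once if the narrow retainer was moved more than 25 mm (distance of spare from where it was at the start of the episode above 0.025 m).
It fails at once if the retainer was forced against the sill (over 80 N) (contact force between clip and sill above 80 N).
It fails at once if the tape, the gun or the can was moved more than 40 mm (distance of any of tape, gun, can from where it was at the start of the episode above 0.04 m).
It also fails if it takes over 58 s, if anything falls off the work surface, if the arm or the gripper's body presses on something with over 40 N, if the wrist force passes 120 N, or if a joint passes its speed limit or range.

## Robot

A 6-joint arm with a two-finger parallel gripper is mounted at the origin on the work surface. World frame = base frame: x ahead of the robot, y to its left, z up, the work surface at z = 0. Lengths are in mm, angles in rad, forces in N, time in s.
With the tool pointing down it reaches from about 350 to 875 mm from the base axis. Payload 4.2 kg.
Tool frame: the origin (TCP) lies midway between the tips of the shut fingers; the grasp point (between the pads) lies 19 mm behind it; z points along the fingers, y is the direction in which the jaws open and shut (so a half turn about z gives the same grasp; the last joint's range is limited). The gripper opens to 85 mm and grips with 20 to 120 N. Pads are 22 mm wide; open, the fingers measure 114 mm over their backs; the gripper's body (76 mm by 85 mm) begins 54 mm behind the grasp point. The pads swing forward as they close: fully open they stand 13 mm farther back than shut.
Start: joints at [1.525, 0.385, 0.008, 0, -1.194, -0.259], TCP at [187.532, 596.18, 231.312] pointing down, gripper open.
Joint ranges: [-3.14, 3.14], [-1.21, 2.06], [-1.07, 1.41], [-3.16, 2.05], [-2.99, -0.16], [-3.1, 3.1]. Speed limits (rad/s): [2.79, 2.79, 3.14, 3.14, 3.14, 3.14].

## Interface

Orientations are given as a unit quaternion [x, y, z, w].
In Python, from bench import read_state, get_image, job_done, search_frame, regions_of gives the robot as it stands.
- The arm moves only by the tool servo_tool, never from a script. Its arguments are lists of equal length, an entry for each row: "turn": the turn, a rotation vector about the world's x, y, z in rad, a list of three; "dp": the shift along the world's x, y, z in m, a list of three; "fingers": the finger opening in m, from 0 to 0.0854. In form: {"turn": [[rx, ry, rz], ...], "dp": [[tx, ty, tz], ...], "fingers": [fingers, ...]}. A call has exactly 5 rows; each row shifts and turns the pose as measured when the row begins; what a row does not reach is not made up. A row lasts 1/8 s, in which the tool goes at most 62.5 mm and 10.7 degrees, less where a joint would pass 70% of its speed; a pose out of reach is approached as far as the arm can. A call is refused whole if a number of a shift passes 0.0625 or a number of a turn 0.188, either way. A call with a gripper value outside its range is refused whole. The fingers move at their own pace and stop on an object; the grip force is fixed at half the most. Time passes only in rows, so rows that do not move let the fingers close, or fill a call up. It gives the time, the measured TCP pose, the force and the opening at its end, in the units of the state.
- read_state(): the state, without advancing time (a new reading comes with each control period).
- get_image(name): name is "scene" or "top" or "wrist"; returns a dict with "img" (400x640x3 uint8, red, green, blue), "vfov" (degrees; the focal length in pixels is half the picture's height over the tangent of half this angle, whatever the lens; pixels are square), "cx", "cy" (the principal point, pixels), "world_from_camera" (4x4, takes a point from camera to world coordinates); the wrist camera has in their place "mount" (4x4, takes a point from camera to tool coordinates, whose origin is the TCP and whose axes are the flange's). Camera axes: x right, y down, z forward; pixel columns grow to the right and rows downward; lengths in mm; the calibration is good to about 2 mm. The wrist camera is an equidistant fisheye: a pixel r from the principal point sees the ray r / f radians off the axis. A picture is of the moment at which its call begins: read the wrist's pose just before it. There is no depth.
- job_done(): hands the job in, once; it reports no verdict.
Trained networks look in the newest picture that a camera, given by its name, has taken for a name from the list of things; names that differ only in an ending like _2 or _b are one class to them, and where a whole thing is asked for, a point or a joint stands for the part that bears it (a point fixed in the world has none). Each returns a list of dicts, best first, with "score" (0 to 1); they miss things now and then, are a little off and sometimes report something else, mostly with a low value. They report only what shows in the picture. A call takes as long as a camera call.
- search_frame(query, camera): "box" ([left, top, width, height] in pixels, round what is visible of it).
- regions_of(query, camera): "region" (400x640 bool, what is visible of it) and "box" ([left, top, width, height] in pixels, round what is visible of it).
The state is a dict: "clock": time; "joints": joint angles; "joint_vel": joint speeds; "joint_efforts": joint torques, N m; "position": TCP position; "ee_rot": TCP orientation; "contact_force": force on the tool from outside, world axes, zero at the start; "wrist_torque": the same for the moment, N m; "gripper_width": finger opening in mm.
Only numpy, scipy, OpenCV 4.12 (cv2) and the standard library are available. Lean on these libraries where they do the work, as an engineer would, in place of code of your own. Each camera call takes 0.05 s, during which the arm holds its last target. There are 200 camera calls.

## Working session

There is one attempt and no reset: what is moved stays moved. The work goes in short steps, Python scripts to look and compute and a tool call to move; the robot and the scene stay as the last step left them, time stands still between calls to the robot, and variables do not carry over. Pictures are saved under pics/ and viewed, about 8 in all and at most 12, crops included, and the job is handed in when it is done.

Besides the shell and the picture viewer there is one more tool, called by a JSON object that holds its "op" and its "data". servo_tool: Moves the arm, as the interface text tells. Its arguments: {"type":"object","properties":{"turn":{"type":"array","items":{"type":"array","items":{"type":"number"}}},"dp":{"type":"array","items":{"type":"array","items":{"type":"number"}}},"fingers":{"type":"array","items":{"type":"number"}}},"required":["turn","dp","fingers"]}

```bash
mkdir -p pics; cat > h.py <<'E'
import numpy as np,cv2
from bench import *
from scipy.spatial.transform import Rotation as R
def cam(n):
    s=read_state(); d=get_image(n); d['f']=200/np.tan(np.radians(d['vfov'])/2)
    if n=='wrist':
        T=np.eye(4);T[:3,:3]=R.from_quat(s['ee_rot']).as_matrix();T[:3,3]=s['position'];d['T']=T@np.array(d['mount'])
    else: d['T']=np.array(d['world_from_camera'])
    d['n']=n; return d
def ray(d,u,v):
    x,y=u-d['cx'],v-d['cy']
    if d['n']=='wrist':
        r=np.hypot(x,y)+1e-9;t=r/d['f'];c=np.array([np.sin(t)*x/r,np.sin(t)*y/r,np.cos(t)])
    else: c=np.array([x/d['f'],y/d['f'],1])
    return d['T'][:3,3],d['T'][:3,:3]@c
def atz(d,u,v,z):
    o,r=ray(d,u,v);return o+r*(z-o[2])/r[2]
def proj(d,P):
    c=np.linalg.inv(d['T'])@np.append(P,1);x,y,z=c[:3]
    if d['n']=='wrist':
        r=np.hypot(x,y)+1e-9;t=np.arctan2(r,z);return np.array([d['cx']+d['f']*t*x/r,d['cy']+d['f']*t*y/r])
    return np.array([d['cx']+d['f']*x/z,d['cy']+d['f']*y/z])
def tri(d1,p1,d2,p2):
    o1,a=ray(d1,*p1);o2,b=ray(d2,*p2);a=a/np.linalg.norm(a);b=b/np.linalg.norm(b)
    k=np.linalg.lstsq(np.c_[a,-b],o2-o1,rcond=None)[0];A=o1+a*k[0];B=o2+b*k[1]
    return (A+B)/2,np.linalg.norm(A-B)
def save(d,n,crop=None,s=1):
    i=d['img'][:,:,::-1]
    if crop: x,y,w,h=crop;i=i[y:y+h,x:x+w]
    cv2.imwrite('pics/'+n+'.png',cv2.resize(i,None,fx=s,fy=s,interpolation=cv2.INTER_CUBIC))
E
cat > a.py <<'E'
from h import *
ims=[]
for n in ['scene','top']:
    d=cam(n);print(n,d['T'].round(2).tolist(),d['f'],d['cx'],d['cy']);ims.append(d['img'])
    for q in ['case','lid','lid_handle','clip','sill','tape','gun','can']:
        for r in regions_of(q,n)[:2]:
            m=r['region'].astype(np.uint8); c,(w,h),a=cv2.minAreaRect(cv2.findNonZero(m));
            print(q,round(r['score'],2),[int(x) for x in r['box']],'rect',np.round([*c,w,h,a],1))
    save(d,n+'0',s=1.25)
    
E
python3 a.py
```

```text
scene [[0.75, 0.42, -0.51, 1102.7], [0.66, -0.49, 0.57, -580.62], [-0.01, -0.76, -0.64, 738.05], [0.0, 0.0, 0.0, 1.0]] 393.970234362051 316.7557941377783 202.73086485728223
case 0.57 [183, 188, 100, 93] rect [232.9 229.8  80.   89.9  60.9]
lid 0.91 [183, 191, 96, 66] rect [229.3 218.3  55.4  84.1  62.9]
lid_handle 0.93 [183, 192, 96, 64] rect [229.4 217.7  56.2  88.4  64.4]
sill 0.66 [300, 116, 62, 81] rect [336.2 160.8  39.4  86.5  33.7]
sill 0.47 [182, 192, 99, 65] rect [229.3 218.   54.8  84.9  63.9]
tape 0.94 [406, 158, 31, 30] rect [421.2 169.1  28.   27.7  12.5]
gun 0.87 [316, 214, 121, 96] rect [367.6 257.5  62.8 129.7  70.5]
can 0.72 [199, 299, 51, 72] rect [224.4 334.   71.6  47.5  76.6]
top [[-0.0, -0.99, 0.16, 403.39], [-1.0, 0.0, -0.01, -9.89], [0.0, -0.16, -0.99, 1257.27], [0.0, 0.0, 0.0, 1.0]] 504.6266325066683 322.2051227708849 196.17657867330925
case 0.55 [354, 209, 94, 82] rect [399.4 250.6  86.   71.2  12.4]
lid 0.84 [350, 209, 97, 83] rect [400.7 249.7  84.5  70.6  12. ]
lid_handle 0.95 [352, 206, 94, 87] rect [400.3 249.6  83.8  69.9  12.3]
sill 0.92 [168, 212, 120, 72] rect [227.6 250.6  42.7 121.7  74.2]
tape 0.77 [143, 152, 44, 36] rect [163.  169.   38.2  35.4  45. ]
gun 0.6 [247, 86, 152, 66] rect [322.3 138.9 133.4  70.2  24.6]
can 0.79 [449, 137, 48, 47] rect [476.  160.   36.6  49.9  56.3]
```

View pics/scene0.png

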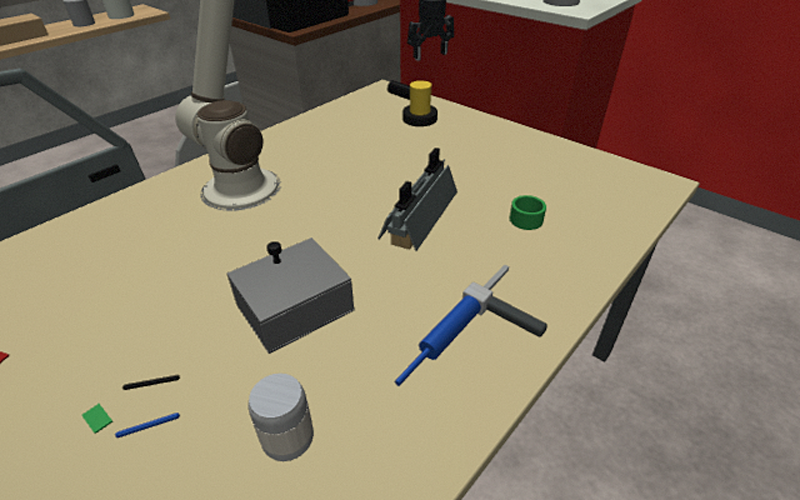

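View pics/top0.png

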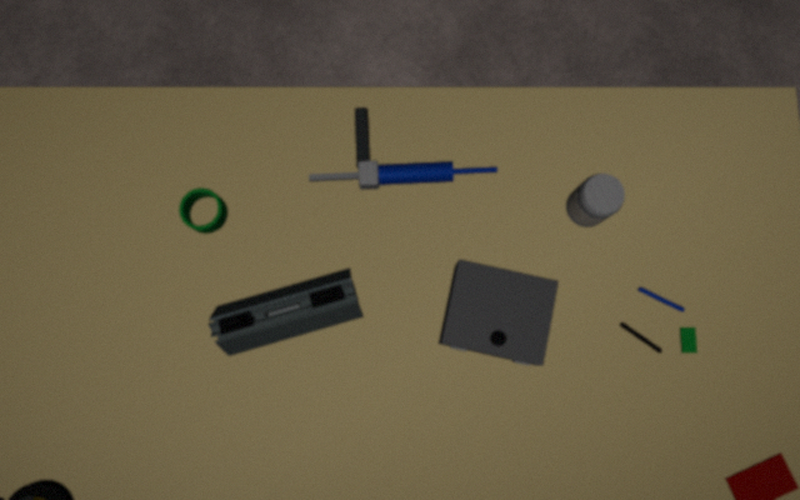

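The pictures show the case on the right with its knob near the robot side (top view, 498,338 scaled), so the hinge lies away from the robot. The sill is on the left with two fitted tabs, at (237,322) and (327,296), and the pocket between them at about (283,310).

```bash
cat > b.py <<'E'
from h import *
t=cam('top'); s=cam('scene')
r=regions_of('lid','top')[0]; get_image
m=r['region'].astype(np.uint8)
box=cv2.boxPoints(cv2.minAreaRect(cv2.findNonZero(m)))
P=np.array([atz(t,*p,90) for p in box]); print('lid corners z90',P.round(1).tolist(),'c',P.mean(0).round(1),[np.linalg.norm(P[i]-P[i-1]).round(1) for i in range(4)])
def dark(d,x,y,w,h,th):
    g=d['img'][y:y+h,x:x+w].max(2).astype(np.uint8)
    n,l,st,c=cv2.connectedComponentsWithStats((g<th).astype(np.uint8))
    return [(st[i,4],(c[i]+[x,y]).round(1)) for i in range(1,n) if st[i,4]>15]
print('knob top',dark(t,385,255,30,30,28),'scene',dark(s,205,185,30,22,40))
print('tabs top',dark(t,165,220,120,60,24),'scene',dark(s,305,112,60,70,30))
print(t['img'][255:285,385:413].max(2)[15])
save(t,'t1',(160,200,130,90),3); save(s,'s1',(300,110,70,90),5)
import numpy as np
a=cv2.imread('pics/t1.png');b=cv2.imread('pics/s1.png');b=cv2.resize(b,(350,450))
a=cv2.resize(a,(390,270));o=np.zeros((450,740,3),np.uint8);o[:270,:390]=a;o[:,390:]=b;cv2.imwrite('pics/m1.png',cv2.convertScaleAbs(o,alpha=1.8))
E
python3 b.py
```

```text
lid corners z90 [[412.5, -83.7, 90.0], [569.3, -120.3, 90.0], [526.8, -310.7, 90.0], [371.7, -270.2, 90.0]] c [ 470.  -196.2   90. ] [np.float64(190.8), np.float64(161.0), np.float64(195.0), np.float64(160.3)]
knob top [(np.int32(108), array([398.1, 270. ]))] scene [(np.int32(98), array([219.1, 199.5]))]
tabs top [(np.int32(488), array([221.9, 234.8])), (np.int32(290), array([261.2, 236.5])), (np.int32(298), array([188.4, 257.6]))] scene [(np.int32(152), array([347. , 129.5])), (np.int32(198), array([324.1, 157.3]))]
[54 53 53 54 53 51 45 24 23  6 13  7 15  6 11  8 10  8  9 26 40 51 54 56
 55 53 53 55]
```

View pics/m1.png

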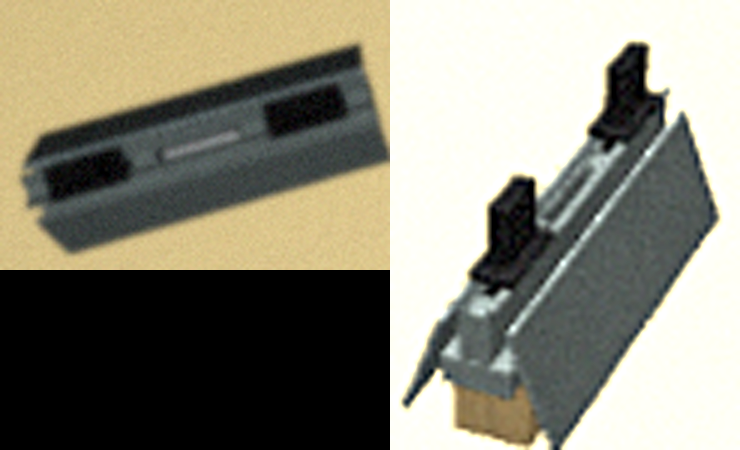

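```bash
cat > c.py <<'E'
from h import *
t=cam('top'); s=cam('scene')
print('knob', tri(t,(398.1,270),s,(219.1,199.5)), atz(t,398.1,270,130))
print('tabA',tri(t,(261.2,236.5),s,(347,129.5)),'tabB',tri(t,(188.4,257.6),s,(324.1,157.3)))
print('tabs z135',atz(t,261.2,236.5,135),atz(t,188.4,257.6,135))
for p in [(162,155),(240,133),(201,144)]: print('spring',atz(t,p[0]/3+160,p[1]/3+200,90))
st=read_state();print(st['position'],R.from_quat(st['ee_rot']).as_matrix().round(3).tolist(),st['clock'],st['gripper_width'])
c=np.array([470,-196,0]);a=-np.radians(13.2);X=np.array([np.cos(a),np.sin(a),0])
print('exp knob',c-50*X,'hinge',c+80*X)
for q in['can','gun']: pass
E
python3 c.py
```

```text
knob (array([ 422.57280811, -185.33118097,  121.97351449]), np.float64(1.7265776460698432)) [ 422.92748245 -183.38066005  130.        ]
tabA (array([518.53090946, 136.07953993, 207.2475168 ]), np.float64(72.66819070511576)) tabB (array([426.46607922, 271.09726801,  31.15584781]), np.float64(89.2055024809913))
tabs z135 [497.19502609 120.02048659 135.        ] [450.90876514 279.7701628  135.        ]
spring [466.25618207 233.12800134  90.        ]
spring [482.97436477 173.77753521  90.        ]
spring [474.60440984 203.49133458  90.        ]
[187.53125036 596.17773186 231.31790778] [[0.954, -0.3, -0.0], [-0.3, -0.954, 0.0], [-0.0, -0.0, -1.0]] 1.15 85.58418540365693
exp knob [ 421.32105486 -184.58245649    0.        ] hinge [ 547.88631223 -214.26806961    0.        ]
```

{"op": "servo_tool", "data": {"turn": [[0,0,0.073],[0,0,0],[0,0,0],[0,0,0],[0,0,0]], "dp": [[0.025,-0.056,0],[0.025,-0.056,0],[0.025,-0.056,0],[0.025,-0.056,0],[0.025,-0.056,0]], "fingers": [0.085,0.085,0.085,0.085,0.085]}}

```text
clock: 1.78
position: [313.2, 312.7, 230.2]
ee_rot: [0.994, -0.111, 0.001, -0.0]
contact_force: [1.1, -0.2, 0.3]
gripper_width: 85.0
```

{"op": "servo_tool", "data": {"turn": [[0,0,0],[0,0,0],[0,0,0],[0,0,0],[0,0,0]], "dp": [[0.012,-0.06,0],[0.012,-0.06,0],[0.012,-0.06,0],[0.012,-0.06,0],[0.012,-0.06,0]], "fingers": [0.085,0.085,0.085,0.085,0.085]}}

```text
clock: 2.4
position: [373.8, 6.2, 232.6]
ee_rot: [0.994, -0.109, 0.004, -0.003]
contact_force: [1.2, -0.5, 0.5]
gripper_width: 85.3
```

{"op": "servo_tool", "data": {"turn": [[-0.034,-0.146,0],[-0.034,-0.146,0],[-0.034,-0.146,0],[-0.034,-0.146,0],[-0.034,-0.146,0]], "dp": [[0,-0.05,0],[0,-0.05,0],[0,-0.05,0],[0,-0.03,0],[0,0,0]], "fingers": [0.085,0.085,0.085,0.085,0.085]}}

```text
clock: 3.02
position: [363.0, -184.5, 265.6]
ee_rot: [0.926, -0.1, 0.363, 0.033]
contact_force: [15.2, -3.0, 15.6]
gripper_width: 85.0
```

```bash
cat > p.py <<'E'
from h import *
s=read_state();M=R.from_quat(s['ee_rot']).as_matrix();p=s['position']
print('t',s['clock'],'tcp',np.round(p,1),'grasp',np.round(p-19*M[:,2],1),'w',round(s['gripper_width'],1),'F',np.round(s['contact_force'],1))
print('x',M[:,0].round(3),'y',M[:,1].round(3),'z',M[:,2].round(3),'q',np.round(s['joints'],2))
E
python3 p.py
```

```text
t 3.025 tcp [ 363.  -184.5  265.6] grasp [ 350.3 -181.9  279.6] w 85.0 F [15.2 -3.  15.6]
x [ 0.716 -0.162  0.679] y [-0.21  -0.978 -0.012] z [ 0.665 -0.134 -0.734] q [-0.07 -0.37 -1.07  0.59 -0.16  0.88]
```

{"op": "servo_tool", "data": {"turn": [[0.034,0.146,0],[0.034,0.146,0],[0,0,0],[0,0,0],[0,0,0]], "dp": [[0.01,0.001,-0.01],[0.01,0.001,-0.02],[0.015,0.001,-0.035],[0.01,0.001,-0.03],[0,0,0]], "fingers": [0.07,0.07,0.07,0.07,0.07]}}

```text
clock: 3.65
position: [405.4, -184.1, 176.0]
ee_rot: [0.967, -0.109, 0.232, 0.018]
contact_force: [-0.0, -0.2, -0.5]
gripper_width: 70.1
```

```bash
python3 p.py; cat > d.py <<'E'
from h import *
w=cam('wrist');save(w,'w1',s=1)
for P in [(422,-184.5,125),(422,-184.5,133)]: print(proj(w,P))
for r in search_frame('lid_handle','wrist')[:2]: print(r)
g=w['img'].max(2);
E
python3 d.py
```

```text
t 3.65 tcp [ 405.4 -184.1  176. ] grasp [ 397.  -182.5  193. ] w 70.1 F [-0.  -0.2 -0.5]
x [ 0.869 -0.202  0.452] y [-0.219 -0.976 -0.015] z [ 0.444 -0.086 -0.892] q [-0.02 -0.07 -0.9   0.28 -0.29  1.11]
[320.07850605 236.48012678]
[319.752618   236.14968487]
{'box': [216.5, 90.8, 221.4, 185.8], 'score': 0.56}
```

View pics/w1.png

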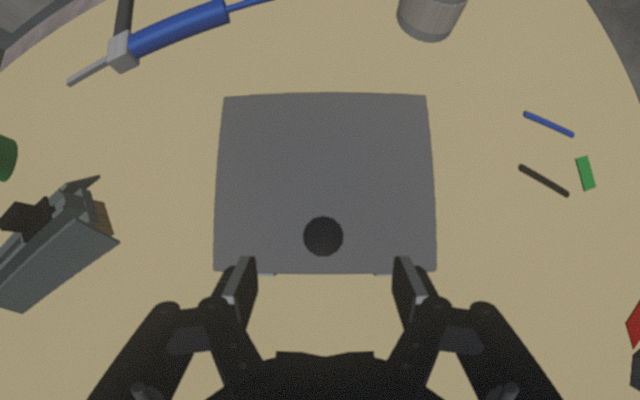

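The knob is at (323,236), 3 px from the prediction, centred between the fingers, and the case edges are parallel to the tool. I'll descend and grip it.

{"op": "servo_tool", "data": {"turn": [[0,0,0],[0,0,0],[0,0,0],[0,0,0],[0,0,0]], "dp": [[0.011,-0.001,-0.03],[0.011,-0.001,-0.03],[0.003,-0.001,-0.008],[0,0,0],[0,0,0]], "fingers": [0.06,0.06,0.06,0.0,0.0]}}

```text
clock: 4.38
position: [437.2, -196.5, 135.9]
ee_rot: [0.966, -0.105, 0.235, 0.006]
contact_force: [1.6, 4.2, 4.3]
gripper_width: 23.9
```

{"op": "servo_tool", "data": {"turn": [[0,0,0],[0,0,0],[0,0,0],[0,0,0],[0,0,0]], "dp": [[0,0,0],[0,0,0],[0,0,0],[0,0,0],[0,0,0]], "fingers": [0.0,0.0,0.0,0.0,0.0]}}

```text
clock: 5.0
position: [436.0, -196.5, 137.0]
ee_rot: [0.966, -0.105, 0.235, 0.006]
contact_force: [0.2, -0.2, 0.7]
gripper_width: -0.4
```

```bash
python3 p.py
```

```text
t 5.0 tcp [ 436.  -196.5  137. ] grasp [ 427.4 -195.3  153.9] w -0.4 F [ 0.2 -0.2  0.7]
x [ 0.867 -0.2    0.456] y [-0.205 -0.978 -0.038] z [ 0.453 -0.061 -0.889] q [-0.07  0.07 -0.87  0.18 -0.16  1.25]
```

{"op": "servo_tool", "data": {"turn": [[0,0,0],[0.034,0.146,0],[0.034,0.146,0],[0,0,0],[0,0,0]], "dp": [[-0.01,0.002,0.03],[-0.005,0.005,0.015],[-0.005,0.005,0],[0,0,0],[0,0,0]], "fingers": [0.06,0.06,0.06,0.06,0.06]}}

```text
clock: 5.62
position: [412.4, -184.2, 179.9]
ee_rot: [0.99, -0.111, 0.086, -0.012]
contact_force: [-1.1, -0.7, -0.8]
gripper_width: 60.6
```

```bash
cat >> p.py <<'E'
def to(P,yaw,tilt=0):
    # desired: tool y = -(−sin,cos) of yaw, z down tilted forward along x(yaw) ; prints turn rotvec & dp in m
    c,s_=np.cos(yaw),np.sin(yaw);X=np.array([c,s_,0]);Y=np.array([-s_,c,0])
    z=np.sin(tilt)*X-np.cos(tilt)*np.array([0,0,1.]);best=None
    for y in (Y,-Y):
        D=np.c_[np.cross(y,z),y,z];r=R.from_matrix(D@M.T).as_rotvec()
        if best is None or np.linalg.norm(r)<np.linalg.norm(best[0]): best=(r,z)
    r,z=best;print('turn',r.round(3),'dp',((np.array(P)+19*z-p)/1000).round(4))
import sys
if len(sys.argv)>1: to([float(v) for v in sys.argv[1:4]],float(sys.argv[4]),float(sys.argv[5]))
E
python3 p.py 422 -185.5 125 -.23 .17
```

```text
t 5.625 tcp [ 412.4 -184.2  179.9] grasp [ 409.2 -184.3  198.6] w 60.6 F [-1.1 -0.7 -0.8]
x [ 0.961 -0.222  0.167] y [-0.218 -0.975 -0.042] z [ 0.172  0.004 -0.985] q [-0.07  0.06 -0.57 -0.02 -0.77  1.43]
turn [-0.042  0.007 -0.01 ] dp [ 0.0127 -0.002  -0.0736]
```

{"op": "servo_tool", "data": {"turn": [[-0.042,0.007,-0.01],[0,0,0],[0,0,0],[0,0,0],[0,0,0]], "dp": [[0.005,-0.001,-0.03],[0.004,-0.001,-0.025],[0.003,0,-0.018],[0,0,0],[0,0,0]], "fingers": [0.06,0.06,0.06,0.06,0.0]}}

```text
clock: 6.25
position: [419.0, -186.2, 103.4]
ee_rot: [0.99, -0.114, 0.085, 0.011]
contact_force: [-0.3, -0.4, -0.1]
gripper_width: 43.1
```

{"op": "servo_tool", "data": {"turn": [[0,0,0],[0,0,0],[0,0,0],[0,0,0],[0,0,0]], "dp": [[0,0,0],[0,0,0],[0,0,0],[0,0,0],[0,0,0]], "fingers": [0.0,0.0,0.0,0.0,0.0]}}

```text
clock: 6.88
position: [419.6, -185.5, 105.6]
ee_rot: [0.99, -0.114, 0.088, 0.01]
contact_force: [0.7, 1.4, -2.1]
gripper_width: 25.2
```

```bash
python3 p.py 422 -185.5 125 -.23 .17
```

```text
t 6.875 tcp [ 419.6 -185.5  105.6] grasp [ 416.4 -184.7  124.3] w 25.2 F [ 0.7  1.4 -2.1]
x [ 0.959 -0.224  0.176] y [-0.228 -0.974 -0.   ] z [ 0.171 -0.04  -0.984] q [-0.04  0.17 -0.71  0.07 -0.52  1.32]
turn [ 0.001  0.007 -0.   ] dp [ 0.0055 -0.0008  0.0007]
```

```bash
cat > arc.py <<'E'
from h import *
import sys
# args: dtheta total, tool-turn fraction, rows
th,fr,n=float(sys.argv[1]),float(sys.argv[2]),int(sys.argv[3])
s=read_state();M=R.from_quat(s['ee_rot']).as_matrix();p=np.array(s['position']);G=p-19*M[:,2]
H=np.array([548.5,-214,82]);ax=np.array([.228,.974,0]);P=p
v=G-H;v=v-ax*(v@ax);print('r',np.linalg.norm(v),'lid est', np.pi-np.arctan2(v[2],v@[.974,-.228,0])-np.arctan2(43,130))
for i in range(1,n+1):
    a=th*i/n;g=H+R.from_rotvec(ax*a).apply(G-H);z=R.from_rotvec(ax*a*fr).apply(M[:,2]);q=g+19*z
    print(((q-P)/1000).round(4).tolist(),(ax*th/n*fr).round(3).tolist());P=q
E
python3 arc.py 0.6 0.5 5
```

```text
r 141.78515699872872 lid est -0.016915906510779122
[0.0048, -0.0011, 0.0157] [0.014, 0.058, 0.0]
[0.0066, -0.0015, 0.015] [0.014, 0.058, 0.0]
[0.0083, -0.0019, 0.014] [0.014, 0.058, 0.0]
[0.0098, -0.0023, 0.0128] [0.014, 0.058, 0.0]
[0.0113, -0.0026, 0.0114] [0.014, 0.058, 0.0]
```

{"op": "servo_tool", "data": {"turn": [[0.014,0.058,0],[0.014,0.058,0],[0.014,0.058,0],[0.014,0.058,0],[0.014,0.058,0]], "dp": [[0.005,-0.001,0.016],[0.0065,-0.0015,0.015],[0.008,-0.002,0.014],[0.01,-0.002,0.013],[0.011,-0.0025,0.0115]], "fingers": [0,0,0,0,0]}}

```text
clock: 7.5
position: [459.1, -194.1, 172.9]
ee_rot: [0.991, -0.116, -0.067, -0.01]
contact_force: [2.1, -1.2, -7.7]
gripper_width: 25.9
```

```bash
python3 p.py; python3 arc.py 0.6 0.4 5
```

```text
t 7.5 tcp [ 459.1 -194.1  172.9] grasp [ 461.6 -194.8  191.7] w 25.9 F [ 2.1 -1.2 -7.7]
x [ 0.964 -0.228 -0.135] y [-0.23  -0.973 -0.004] z [-0.13   0.035 -0.991] q [-0.09  0.29 -0.29 -0.03 -1.13  1.44]
r 141.24772842441888 lid est 0.56958202306239
[0.0125, -0.0029, 0.01] [0.011, 0.047, 0.0]
[0.0136, -0.0032, 0.0083] [0.011, 0.047, 0.0]
[0.0145, -0.0034, 0.0065] [0.011, 0.047, 0.0]
[0.0151, -0.0035, 0.0047] [0.011, 0.047, 0.0]
[0.0155, -0.0036, 0.0027] [0.011, 0.047, 0.0]
```

Lid is following (still gripped, force consistent).

{"op": "servo_tool", "data": {"turn": [[0.011,0.047,0],[0.011,0.047,0],[0.011,0.047,0],[0.011,0.047,0],[0.011,0.047,0]], "dp": [[0.0125,-0.003,0.01],[0.0135,-0.003,0.0085],[0.0145,-0.0035,0.0065],[0.015,-0.0035,0.0045],[0.0155,-0.0035,0.0025]], "fingers": [0,0,0,0,0]}}

```text
clock: 8.12
position: [522.6, -208.2, 203.5]
ee_rot: [0.972, -0.115, -0.203, -0.027]
contact_force: [-3.1, 3.0, 1.6]
gripper_width: 25.7
```

```bash
python3 p.py; python3 arc.py 0.6 0.4 5
```

```text
t 8.125 tcp [ 522.6 -208.2  203.5] grasp [ 530.  -210.1  220.9] w 25.7 F [-3.1  3.   1.6]
x [ 0.891 -0.213 -0.401] y [-0.235 -0.972 -0.005] z [-0.389  0.099 -0.916] q [-0.12  0.52  0.11 -0.05 -1.57  1.47]
r 140.17305563268908 lid est 1.1163283592504714
[0.0155, -0.0036, 0.0016] [0.011, 0.047, 0.0]
[0.0156, -0.0036, -0.0003] [0.011, 0.047, 0.0]
[0.0154, -0.0036, -0.0023] [0.011, 0.047, 0.0]
[0.015, -0.0035, -0.0042] [0.011, 0.047, 0.0]
[0.0143, -0.0034, -0.0061] [0.011, 0.047, 0.0]
```

{"op": "servo_tool", "data": {"turn": [[0.014,0.058,0],[0.014,0.058,0],[0.014,0.058,0],[0.014,0.058,0],[0.014,0.058,0]], "dp": [[0.0155,-0.0035,0.0015],[0.0155,-0.0035,-0.0005],[0.0155,-0.0035,-0.0025],[0.015,-0.0035,-0.004],[0.0145,-0.0035,-0.006]], "fingers": [0,0,0,0,0]}}

```text
clock: 8.75
position: [595.5, -224.5, 193.2]
ee_rot: [0.926, -0.11, -0.359, -0.046]
contact_force: [-0.1, 3.2, 0.8]
gripper_width: 25.9
```

```bash
python3 p.py; python3 arc.py 0.2 0.5 2
```

```text
t 8.75 tcp [ 595.5 -224.5  193.2] grasp [ 607.9 -227.6  207.2] w 25.9 F [-0.1  3.2  0.8]
x [ 0.718 -0.171 -0.675] y [-0.237 -0.971 -0.006] z [-0.654  0.164 -0.738] q [-0.14  0.83  0.56 -0.08 -2.03  1.47]
r 139.26846523082372 lid est 1.704470313641375
[0.0112, -0.0026, -0.0061] [0.011, 0.049, 0.0]
[0.0105, -0.0025, -0.0072] [0.011, 0.049, 0.0]
```

{"op": "servo_tool", "data": {"turn": [[0,0,0],[0,0,0],[0,0,0],[0,0,0],[0,0,0]], "dp": [[0.009,-0.002,-0.005],[0,0,0],[0,0,0],[0,0,0],[0.02,-0.005,0.023]], "fingers": [0,0.06,0.06,0.06,0.06]}}

```text
clock: 9.38
position: [620.8, -231.0, 210.3]
ee_rot: [0.922, -0.11, -0.369, -0.046]
contact_force: [0.9, 0.6, 1.3]
gripper_width: 59.5
```

{"op": "servo_tool", "data": {"turn": [[0,0,0],[0,0,0],[-0.034,-0.146,0],[-0.034,-0.146,0],[-0.034,-0.146,0]], "dp": [[0.025,-0.006,0.04],[0.0,0,0.055],[0,0,0.055],[-0.03,0.01,0.04],[-0.05,0.015,0.02]], "fingers": [0.06,0.06,0.06,0.06,0.06]}}

```text
clock: 10.0
position: [572.7, -213.6, 413.8]
ee_rot: [0.981, -0.117, -0.153, -0.023]
contact_force: [1.6, 0.6, 3.0]
gripper_width: 60.2
```

```bash
python3 p.py 450 -190 300 -.23 0; cat > e.py <<'E'
from h import *
s=cam('scene');t=cam('top');save(s,'s2',(150,130,160,150),2.5);save(t,'t2',(310,170,160,150),2.5)
a=np.hstack([cv2.imread('pics/s2.png'),cv2.imread('pics/t2.png')]);cv2.imwrite('pics/m2.png',cv2.convertScaleAbs(a,alpha=1.5))
E
python3 e.py
```

```text
t 10.0 tcp [ 572.7 -213.6  413.8] grasp [ 578.3 -215.1  431.9] w 60.2 F [1.6 0.6 3. ]
x [ 0.926 -0.222 -0.306] y [-0.236 -0.972 -0.008] z [-0.296  0.08  -0.952] q [-0.12  0.49  0.59 -0.05 -1.98  1.44]
turn [-0.08  -0.301  0.006] dp [-0.1227  0.0236 -0.1328]
```

View pics/m2.png

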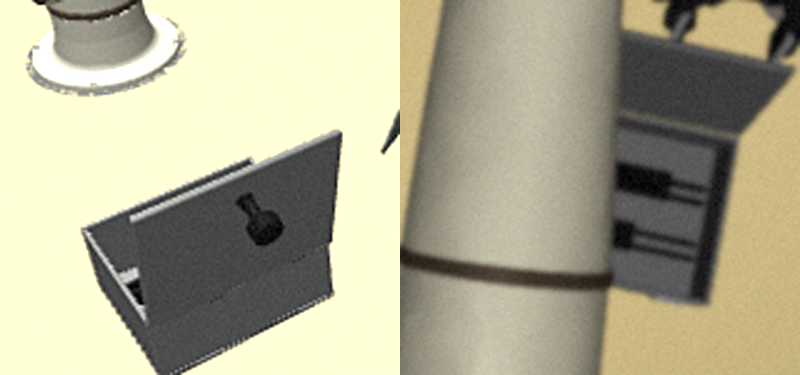

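The lid is open (knob hanging on the far side in the scene crop). The top crop shows the retainer in the +x slot, at (645,180), reaching further than the lower one, so the wide one is probably in +25. A wrist view should confirm it.

{"op": "servo_tool", "data": {"turn": [[-0.04,-0.15,0.003],[-0.04,-0.15,0.003],[0,0,0],[0,0,0],[0,0,0]], "dp": [[-0.045,0.008,0],[-0.045,0.007,-0.015],[-0.013,0.003,-0.04],[0,0,-0.03],[0,0,0]], "fingers": [0.06,0.06,0.06,0.06,0.06]}}

```text
clock: 10.72
position: [460.0, -194.0, 318.9]
ee_rot: [0.993, -0.115, -0.01, 0.0]
contact_force: [0.5, 0.4, 0.7]
gripper_width: 59.9
```

```bash
python3 p.py 494 -201.7 61 -.23 0; cat > f.py <<'E'
from h import *
w=cam('wrist');save(w,'w3',s=1.25)
c=np.array([470,-196,0]);X=np.array([.974,-.228,0]);Y=np.array([.228,.974,0])
for x in(-30,25): print(x,[proj(w,c+x*X+y*Y+[0,0,77]).round(1) for y in(-20,0,20)])
for q in('clip','spare'):
    for r in regions_of(q,'wrist')[:3]: print(q,r['score'],r['box'])
E
python3 f.py
```

```text
t 10.725 tcp [ 460.  -194.   318.9] grasp [ 460.3 -194.   337.9] w 59.9 F [0.5 0.4 0.7]
x [ 0.973 -0.228 -0.019] y [-0.228 -0.974  0.003] z [-0.019  0.002 -1.   ] q [-0.07  0.12 -0.13 -0.   -1.34  1.41]
turn [-0.002 -0.019  0.   ] dp [ 0.034  -0.0077 -0.2769]
-30 [array([338.5, 177.9]), array([322.9, 177.9]), array([307.3, 178. ])]
25 [array([339.1, 135.3]), array([322.9, 135.3]), array([306.8, 135.3])]
clip 0.58 [314.3, 117.8, 45.8, 22.2]
spare 0.73 [311.2, 158.4, 27.0, 26.4]
```

View pics/w3.png

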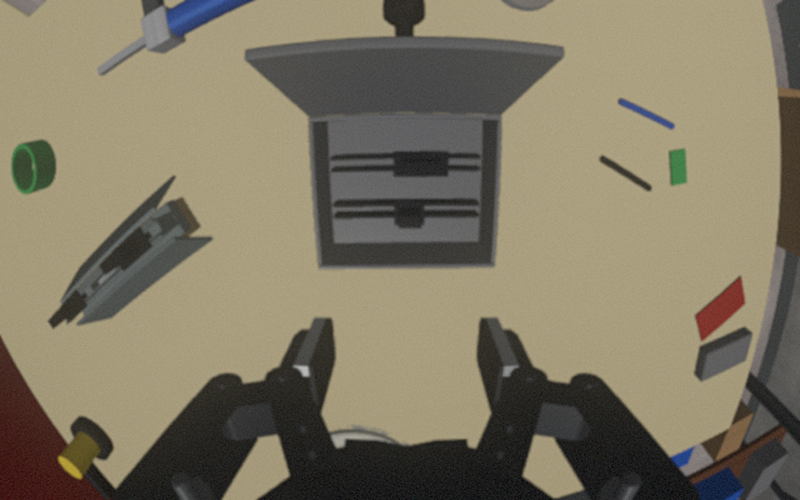

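The wide retainer shows at (420,162) scaled, in the +25 slot. The narrow one is in the -30 slot at (408,214). The wide one sits off-centre towards case -y, so I'll measure it and turn the tool 90° to grip across its thickness.

```bash
cat > g.py <<'E'
from h import *
w=cam('wrist')
g=w['img'].max(2).astype(int)
for r in range(116,146,2): print(r,''.join('#' if v<22 else '+' if v<34 else '.' for v in g[r,300:375]))
i=w['img'][105:195,285:385];print(w['img'].shape)
E
python3 g.py
```

```text
116 ...........................................................................
118 ...........................................................................
120 ...........................................................................
122 ...........................................................................
124 ...........................................................................
126 ........................................................+..................
128 ...........................................................................
130 .....................+....+...+++......+.+.....+...........................
132 .......................+....+.++........+..................................
134 ...........................................................................
136 ............................................+..............................
138 ..................................................+........................
140 ...........................................................................
142 ...........................................................................
144 ...........................................................................
(400, 640, 3)
```

{"op": "servo_tool", "data": {"turn": [[-0.001,-0.019,-0.175],[0,0,-0.175],[0,0,-0.175],[0,0,-0.175],[0,0,-0.175]], "dp": [[0.01,-0.003,0],[0.01,-0.003,0],[0.01,-0.003,-0.02],[0,0,-0.02],[0,0,-0.02]], "fingers": [0.04,0.04,0.04,0.04,0.04]}}

```text
clock: 11.55
position: [500.2, -205.2, 268.3]
ee_rot: [0.844, -0.537, 0.012, 0.001]
contact_force: [-0.1, 0.1, -0.1]
gripper_width: 39.7
```

{"op": "servo_tool", "data": {"turn": [[0,0,-0.175],[0,0,-0.175],[0,0,-0.175],[0,0,-0.175],[0,0,0]], "dp": [[0,0,-0.02],[0,0,-0.02],[0,0,-0.02],[0,0,0],[0,0,0]], "fingers": [0.04,0.04,0.04,0.04,0.04]}}

```text
clock: 12.18
position: [505.8, -206.2, 209.5]
ee_rot: [-0.6, 0.8, -0.014, -0.004]
contact_force: [-1.2, 0.2, -0.1]
gripper_width: 40.0
```

```bash
python3 p.py 492 -216 61 -1.80 0; cat > f2.py <<'E'
from h import *
w=cam('wrist');save(w,'w4',(170,40,300,225),2.6)
c=np.array([470,-196,0]);X=np.array([.974,-.228,0]);Y=np.array([.228,.974,0])
for y in (0,-18): print([proj(w,c+25*X+(y+k)*Y+[0,0,77]).round(1) for k in(-20,20)])
for q in('clip','spare'):
    for r in regions_of(q,'wrist')[:3]:
        u=r['box'];print(q,r['score'],u,atz(w,u[0]+u[2]/2,u[1]+u[3]/2,60))
E
python3 f2.py
```

```text
t 12.175 tcp [ 505.8 -206.2  209.5] grasp [ 505.6 -205.7  228.5] w 40.0 F [-1.2  0.2 -0.1]
x [-0.281 -0.959  0.022] y [-0.96   0.28  -0.018] z [ 0.011 -0.027 -1.   ] q [-0.08  0.26 -0.25  0.03 -1.05 -0.22]
turn [0.026 0.011 0.055] dp [-0.0138 -0.0098 -0.1675]
[array([339.1, 175.6]), array([340.7, 216.7])]
[array([338.2, 156.2]), array([340. , 198.6])]
clip 0.74 [321.0, 136.5, 31.7, 62.3] [ 490.30289459 -225.5935703    60.        ]
spare 0.75 [375.8, 160.5, 31.4, 40.1] [ 441.72260961 -198.70353624   60.        ]
```

View pics/w4.png

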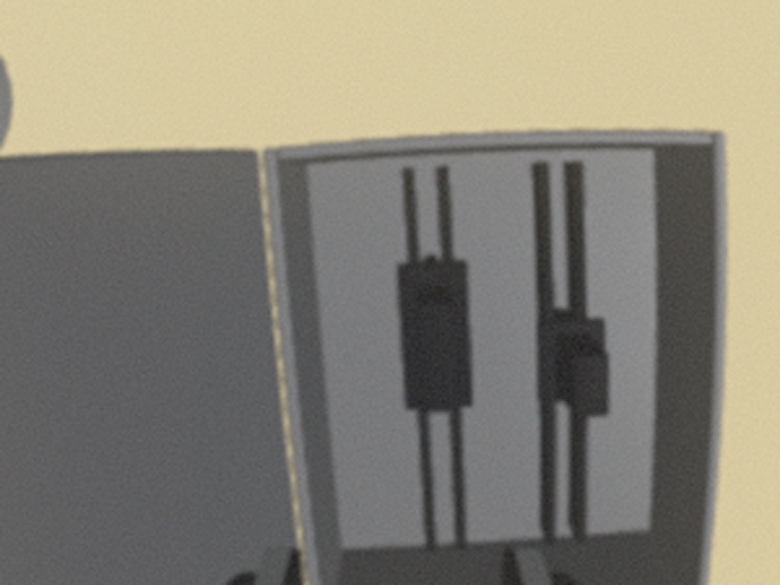

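```bash
cat > k.py <<'E'
from h import *
w=cam('wrist')
f=lambda x,y,z:atz(w,170+x/2.6,40+y/2.6,z)
C=[f(*p,39) for p in[(398,264),(466,261),(472,405),(406,410)]]
print(np.round(C,1).tolist(),np.mean(C,0),[np.linalg.norm(C[i]-C[i-1]).round(1) for i in range(4)])
d=(C[0]+C[1]-C[2]-C[3])/2;print('yaw of y',np.arctan2(d[0],-d[1]))
S=[f(*p,82) for p in[(268,155),(722,135)]];print('rim corners',S, c:=None)
# predicted projection of full clip at candidate
E
python3 k.py; python3 p.py 488 -221.5 61 -1.80 0
```

```text
[[496.4, -251.3, 39.0], [470.5, -245.2, 39.0], [483.5, -187.9, 39.0], [510.0, -193.2, 39.0]] [ 490.11739796 -219.42485035   39.        ] [np.float64(59.7), np.float64(26.6), np.float64(58.8), np.float64(27.0)]
yaw of y -0.2258950611138597
rim corners [array([ 525.49906894, -304.03082183,   82.        ]), array([ 373.00654563, -271.27548394,   82.        ])] None
t 12.375 tcp [ 505.  -206.   209.3] grasp [ 504.8 -205.5  228.3] w 40.2 F [ 0.3 -1.  -0.5]
x [-0.281 -0.959  0.022] y [-0.96   0.281 -0.017] z [ 0.01  -0.026 -1.   ] q [-0.08  0.26 -0.25  0.03 -1.05 -0.22]
turn [0.026 0.011 0.056] dp [-0.017  -0.0155 -0.1673]
```

{"op": "servo_tool", "data": {"turn": [[0.026,0.011,0.056],[0,0,0],[0,0,0],[0,0,0],[0,0,0]], "dp": [[-0.008,-0.007,-0.04],[-0.007,-0.0065,-0.04],[0,0,-0.03],[0,0,0],[0,0,0]], "fingers": [0.04,0.04,0.04,0.04,0.04]}}

```text
clock: 13.0
position: [492.6, -220.6, 100.9]
ee_rot: [-0.625, 0.78, -0.003, 0.003]
contact_force: [0.8, -0.2, -0.1]
gripper_width: 40.1
```

```bash
python3 p.py 490.1 -219.4 62 -1.797 0; cat > k2.py <<'E'
from h import *
w=cam('wrist');save(w,'w5',(170,100,300,225),2.6)
c=np.array([490.1,-219.4,0]);X=np.array([.974,-.228,0]);Y=np.array([.228,.974,0])
for x,y in [(-7,-20),(7,-20),(7,20),(-7,20)]: print((proj(w,c+x*X+y*Y+[0,0,77])-[170,100])*2.6)
E
python3 k2.py
```

```text
t 13.0 tcp [ 492.6 -220.6  100.9] grasp [ 492.4 -220.6  119.9] w 40.1 F [ 0.8 -0.2 -0.1]
x [-0.218 -0.976 -0.001] y [-0.976  0.218 -0.009] z [ 0.009 -0.001 -1.   ] q [-0.12  0.37 -0.38  0.   -0.81 -0.1 ]
turn [ 0.001  0.009 -0.006] dp [-0.0025  0.0012 -0.0579]
[446.62779239 300.14417316]
[383.43447252 299.29458212]
[383.07210185 453.03208926]
[440.95713551 453.74740454]
```

View pics/w5.png

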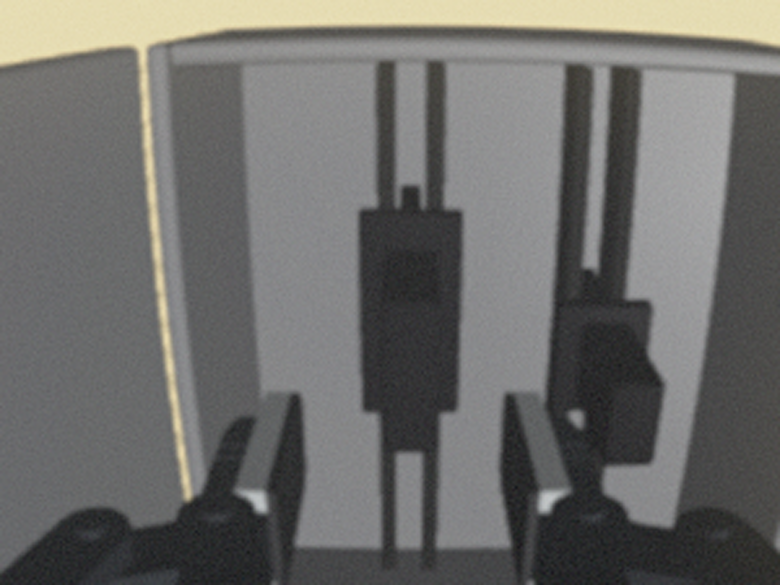

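The tab's top face spans (383–440, 302–452), matching the prediction, and lies centred between the fingers. I'll descend and grip.

{"op": "servo_tool", "data": {"turn": [[0.001,0.009,-0.006],[0,0,0],[0,0,0],[0,0,0],[0,0,0]], "dp": [[-0.0025,0.001,-0.02],[0,0,-0.022],[0,0,-0.014],[0,0,0],[0,0,0]], "fingers": [0.04,0.04,0.04,0.04,0.04]}}

```text
clock: 13.68
position: [495.4, -220.1, 50.7]
ee_rot: [-0.624, 0.781, -0.006, 0.005]
contact_force: [-0.8, 0.7, -0.3]
gripper_width: 39.6
```

```bash
python3 p.py 490.1 -219.4 62 -1.797 0
```

```text
t 13.675 tcp [ 495.4 -220.1   50.7] grasp [ 495.1 -220.    69.7] w 39.6 F [-0.8  0.7 -0.3]
x [-0.221 -0.975 -0.   ] y [-0.975  0.221 -0.015] z [ 0.014 -0.003 -1.   ] q [-0.12  0.44 -0.43  0.   -0.68 -0.11]
turn [ 0.003  0.014 -0.003] dp [-0.0053  0.0007 -0.0077]
```

{"op": "servo_tool", "data": {"turn": [[0.003,0.014,-0.003],[0,0,0],[0,0,0],[0,0,0],[0,0,0]], "dp": [[-0.005,0.001,-0.006],[0,0,0],[0,0,0],[0,0,0],[0,0,0]], "fingers": [0.04,0.04,0.0,0.0,0.0]}}

```text
clock: 14.3
position: [491.4, -219.3, 46.1]
ee_rot: [-0.623, 0.782, -0.001, 0.001]
contact_force: [0.1, -0.3, 0.5]
gripper_width: 13.0
```

```bash
python3 p.py 490.1 -219.4 61 -1.797 0
```

```text
t 14.3 tcp [ 491.4 -219.3   46.1] grasp [ 491.3 -219.2   65.1] w 13.0 F [ 0.1 -0.3  0.5]
x [-0.224 -0.975 -0.   ] y [-0.975  0.224 -0.003] z [ 0.003 -0.    -1.   ] q [-0.12  0.45 -0.43 -0.   -0.68 -0.11]
turn [ 0.     0.003 -0.   ] dp [-0.0013 -0.0001 -0.0041]
```

{"op": "servo_tool", "data": {"turn": [[0,0,0],[0,0,0],[0,0,0],[0,0,0],[0,0,0]], "dp": [[0,0,0],[0,0,0.025],[0,0,0.05],[0,0,0.05],[0,0,0.05]], "fingers": [0,0,0,0,0]}}

```text
clock: 14.92
position: [487.7, -218.5, 220.7]
ee_rot: [-0.623, 0.783, 0.004, -0.003]
contact_force: [0.8, 0.2, -0.7]
gripper_width: 13.0
```

```bash
python3 p.py 474.5 202 210 -1.29 0
```

```text
t 14.925 tcp [ 487.7 -218.5  220.7] grasp [ 487.9 -218.5  239.7] w 13.0 F [ 0.8  0.2 -0.7]
x [-0.225 -0.974  0.   ] y [-0.974  0.225  0.009] z [-0.009  0.002 -1.   ] q [-0.12  0.24 -0.22 -0.   -1.11 -0.11]
turn [ 0.    -0.009  0.507] dp [-0.0132  0.4205 -0.0297]
```

{"op": "servo_tool", "data": {"turn": [[0,-0.009,0],[0,0,0],[0,0,0.1],[0,0,0.1],[0,0,0.1]], "dp": [[0,0,0.01],[0,0,0.01],[-0.002,0.055,0.01],[-0.002,0.058,0],[-0.002,0.058,0]], "fingers": [0,0,0,0,0]}}

```text
clock: 15.55
position: [481.3, -46.8, 251.7]
ee_rot: [0.733, -0.68, -0.0, -0.001]
contact_force: [0.2, -0.3, -0.7]
gripper_width: 13.4
```

{"op": "servo_tool", "data": {"turn": [[0,0,0.1],[0,0,0.1],[0,0,0],[0,0,0],[0,0,0]], "dp": [[-0.006,0.06,0],[-0.006,0.06,0],[-0.006,0.06,0],[-0.006,0.06,0],[-0.006,0.045,0]], "fingers": [0,0,0,0,0]}}

```text
clock: 16.18
position: [446.3, 246.7, 245.7]
ee_rot: [0.8, -0.601, -0.003, 0.005]
contact_force: [0.0, 0.1, -0.3]
gripper_width: 13.0
```

{"op": "servo_tool", "data": {"turn": [[0,0,0],[0,0,0],[0,0,0],[0,0,0],[0,0,0]], "dp": [[0,0.03,0],[0,0,0],[0,0,0],[0,0,0],[0,0,0]], "fingers": [0,0,0,0,0]}}

```text
clock: 16.8
position: [443.9, 277.6, 240.7]
ee_rot: [0.8, -0.599, -0.004, 0.011]
contact_force: [0.3, -0.0, -0.1]
gripper_width: 13.4
```

```bash
python3 p.py 474.5 202 210 -1.29 0; cat > l.py <<'E'
from h import *
w=cam('wrist');save(w,'w6',(170,60,300,225),2.6)
c=np.array([474.5,202,0]);a=.28;X=np.array([np.cos(a),np.sin(a),0]);Y=np.array([-np.sin(a),np.cos(a),0])
for n,x,y,z in [('tabA',0,-85,154),('tabB',0,85,154),('fl-',0,-55,116),('spr-',0,-34,90),('spr+',0,34,90),('mouth+9',9,0,110),('mouth-9',-9,0,110)]: print(n,((proj(w,c+x*X+y*Y+[0,0,z])-[170,60])*2.6).round())
E
python3 l.py
```

```text
t 16.8 tcp [443.9 277.6 240.7] grasp [444.2 277.8 259.7] w 13.4 F [ 0.3 -0.  -0.1]
x [ 0.281 -0.96   0.007] y [-0.959 -0.281  0.022] z [-0.019 -0.013 -1.   ] q [ 0.87  0.22 -0.21 -0.01 -1.17 -0.58]
turn [ 0.013 -0.019 -0.004] dp [ 0.0306 -0.0756 -0.0497]
tabA [ 366. -169.]
tabB [366. 402.]
fl- [368. -47.]
spr- [369.  23.]
spr+ [369. 209.]
mouth+9 [341. 116.]
mouth-9 [394. 116.]
```

View pics/w6.png

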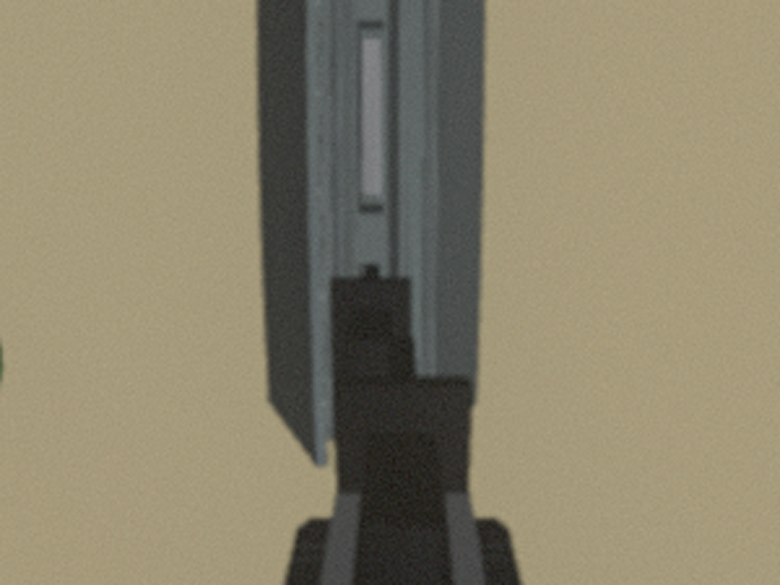

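```bash
cat > m.py <<'E'
from h import *
s=read_state();w=cam('wrist')
T=np.eye(4);T[:3,:3]=R.from_quat(s['ee_rot']).as_matrix();T[:3,3]=s['position']
for n,P in [('flL top',(30,-14,7)),('flR top',(30,14,7)),('flL bot',(30,-14,13)),('flR bot',(30,14,13)),('tabL',(20,-7,-31)),('tabR',(20,7,-31)),('tabLb',(20,-7,7)),('tabRb',(20,7,7)),('bladebot',(30,0,41))]:
    print(n,((proj(w,(T@[*P,1])[:3])-[170,60])*2.6).round())
i=cv2.convertScaleAbs(w['img'][195:285,285:375][:,:,::-1],alpha=4);cv2.imwrite('pics/w7.png',cv2.resize(i,None,fx=6,fy=6,interpolation=cv2.INTER_CUBIC))
E
python3 m.py
```

```text
flL top [329. 384.]
flR top [471. 384.]
flL bot [332. 374.]
flR bot [468. 374.]
tabL [355. 524.]
tabR [444. 525.]
tabLb [365. 431.]
tabRb [435. 431.]
bladebot [400. 335.]
```

View pics/w7.png

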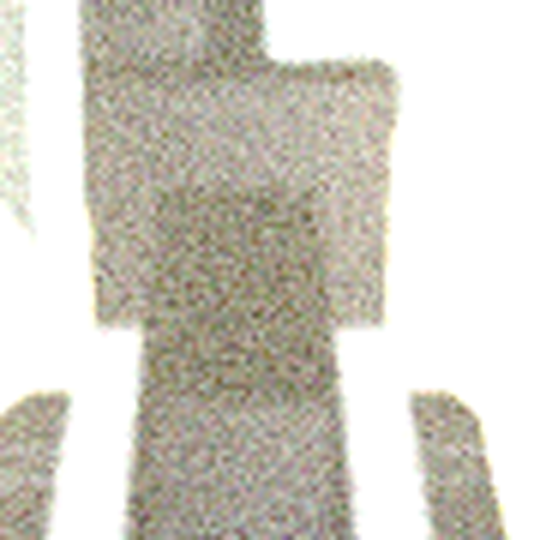

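The pocket shows at x 371, from y 22 to 212, within 1 px of the prediction and parallel to the tool. The held clip shows the same small bias (403 against 400), so the two agree to about 0.3 mm. Next I'll move above it and square up.

{"op": "servo_tool", "data": {"turn": [[0.013,-0.019,-0.004],[0,0,0],[0,0,0],[0,0,0],[0,0,0]], "dp": [[0.015,-0.037,0],[0.015,-0.037,0],[0,0,-0.025],[0,0,-0.025],[0,0,0]], "fingers": [0,0,0,0,0]}}

```text
clock: 17.52
position: [475.6, 200.0, 191.8]
ee_rot: [0.798, -0.602, 0.001, -0.003]
contact_force: [-0.0, 0.1, -0.2]
gripper_width: 13.1
```

```bash
python3 p.py 474.2 202 175 -1.29 0
```

```text
t 17.525 tcp [475.6 200.  191.8] grasp [475.5 200.  210.8] w 13.1 F [-0.   0.1 -0.2]
x [ 0.275 -0.961 -0.002] y [-0.961 -0.275 -0.006] z [ 0.005  0.003 -1.   ] q [ 0.71  0.23 -0.32  0.   -1.01 -0.44]
turn [-0.003  0.005  0.002] dp [-0.0014  0.002  -0.0358]
```

{"op": "servo_tool", "data": {"turn": [[-0.003,0.005,0.002],[0,0,0],[0,0,0],[0,0,0],[0,0,0]], "dp": [[-0.0015,0.002,-0.015],[0,0,-0.015],[0,0,0],[0,0,0],[0,0,0]], "fingers": [0,0,0,0,0]}}

```text
clock: 18.15
position: [475.4, 203.4, 162.4]
ee_rot: [0.799, -0.601, 0.001, -0.002]
contact_force: [-0.6, 0.4, 0.6]
gripper_width: 12.8
```

```bash
python3 p.py 474.2 202 175 -1.29 0
```

```text
t 18.15 tcp [475.4 203.4 162.4] grasp [475.3 203.4 181.4] w 12.8 F [-0.6  0.4  0.6]
x [ 0.278 -0.96  -0.001] y [-0.96  -0.278 -0.004] z [ 0.004  0.002 -1.   ] q [ 0.72  0.26 -0.36  0.   -0.94 -0.44]
turn [-0.002  0.004 -0.001] dp [-0.0012 -0.0014 -0.0064]
```

{"op": "servo_tool", "data": {"turn": [[-0.002,0.004,0],[0,0,0],[0,0,0],[0,0,0],[0,0,0]], "dp": [[-0.0012,-0.0014,0],[0,0,-0.006],[0,0,-0.006],[0,0,-0.006],[0,0,0]], "fingers": [0,0,0,0,0]}}

```text
clock: 18.77
position: [474.2, 201.9, 143.6]
ee_rot: [0.799, -0.601, -0.0, -0.0]
contact_force: [0.5, -0.0, -0.4]
gripper_width: 13.0
```

```bash
python3 p.py 474.2 202 175 -1.29 0
```

```text
t 18.775 tcp [474.2 201.9 143.6] grasp [474.2 201.9 162.6] w 13.0 F [ 0.5 -0.  -0.4]
x [ 0.278 -0.961 -0.001] y [-0.961 -0.278 -0.   ] z [ 0.     0.001 -1.   ] q [ 0.72  0.28 -0.38 -0.   -0.9  -0.44]
turn [-0.001  0.    -0.001] dp [0.     0.0001 0.0124]
```

{"op": "servo_tool", "data": {"turn": [[0,0,0],[0,0,0],[0,0,0],[0,0,0],[0,0,0]], "dp": [[0,0,-0.003],[0,0,-0.003],[0,0,-0.003],[0,0,-0.003],[0,0,0]], "fingers": [0,0,0,0,0]}}

```text
clock: 19.4
position: [474.5, 202.2, 131.0]
ee_rot: [0.8, -0.601, 0.0, -0.001]
contact_force: [0.3, 0.8, -0.4]
gripper_width: 13.1
```

```bash
python3 p.py 474.2 202 175 -1.29 0
```

```text
t 19.4 tcp [474.5 202.2 131. ] grasp [474.5 202.2 150. ] w 13.1 F [ 0.3  0.8 -0.4]
x [ 0.278 -0.96  -0.001] y [-0.96  -0.278 -0.001] z [ 0.001  0.001 -1.   ] q [ 0.72  0.3  -0.4  -0.   -0.87 -0.44]
turn [-0.001  0.001 -0.001] dp [-0.0003 -0.0002  0.025 ]
```

In the channel, with no side force. Now I'll press against the spring.

{"op": "servo_tool", "data": {"turn": [[0,0,0],[0,0,0],[0,0,0],[0,0,0],[0,0,0]], "dp": [[0,0,-0.002],[0,0,-0.002],[0,0,-0.002],[0,0,-0.002],[0,0,0]], "fingers": [0,0,0,0,0]}}

```text
clock: 20.02
position: [474.6, 202.2, 126.9]
ee_rot: [0.8, -0.6, 0.001, -0.001]
contact_force: [-3.4, -0.0, 8.0]
gripper_width: 13.2
```

```bash
python3 p.py 474.2 202 175 -1.29 0
```

```text
t 20.025 tcp [474.6 202.2 126.9] grasp [474.6 202.2 145.9] w 13.2 F [-3.4 -0.   8. ]
x [ 0.28 -0.96 -0.  ] y [-0.96  -0.28  -0.003] z [ 0.003  0.001 -1.   ] q [ 0.72  0.31 -0.4   0.   -0.86 -0.44]
turn [-0.001  0.003 -0.003] dp [-0.0004 -0.0002  0.0291]
```

{"op": "servo_tool", "data": {"turn": [[0,0,0],[0,0,0],[0,0,0],[0,0,0],[0,0,0]], "dp": [[-0.0005,0,-0.003],[0,0,-0.002],[0,0,-0.002],[0,0,-0.002],[0,0,-0.002]], "fingers": [0,0,0,0,0]}}

```text
clock: 20.65
position: [474.6, 202.2, 123.6]
ee_rot: [0.801, -0.599, 0.002, -0.002]
contact_force: [-5.5, -0.2, 13.5]
gripper_width: 13.1
```

```bash
python3 p.py 474.2 202 175 -1.29 0
```

```text
t 20.65 tcp [474.6 202.2 123.6] grasp [474.5 202.2 142.6] w 13.1 F [-5.5 -0.2 13.5]
x [ 0.282 -0.96   0.001] y [-0.959 -0.282 -0.006] z [ 0.006  0.001 -1.   ] q [ 0.72  0.31 -0.41  0.   -0.85 -0.44]
turn [-0.001  0.006 -0.005] dp [-0.0004 -0.0002  0.0324]
```

{"op": "servo_tool", "data": {"turn": [[0,0.004,0.004],[0,0,0],[0,0,0],[0,0,0],[0,0,0]], "dp": [[-0.001,0,-0.003],[-0.001,0,-0.003],[-0.0005,0,-0.003],[-0.0005,0,-0.003],[-0.0005,0,-0.003]], "fingers": [0,0,0,0,0]}}

```text
clock: 21.28
position: [474.6, 202.4, 123.6]
ee_rot: [0.803, -0.596, 0.005, -0.005]
contact_force: [-6.6, -1.4, 18.1]
gripper_width: 13.1
```

```bash
python3 p.py 474.2 202 175 -1.29 0
```

```text
t 21.275 tcp [474.6 202.4 123.6] grasp [474.4 202.3 142.6] w 13.1 F [-6.6 -1.4 18.1]
x [ 0.29  -0.957  0.002] y [-0.957 -0.29  -0.014] z [ 0.014  0.002 -1.   ] q [ 0.72  0.3  -0.42  0.01 -0.83 -0.44]
turn [-0.002  0.014 -0.013] dp [-0.0004 -0.0004  0.0324]
```

{"op": "servo_tool", "data": {"turn": [[-0.002,0.014,-0.013],[0,0.004,-0.004],[0,0.004,-0.004],[0,0.002,0],[0,0.002,0]], "dp": [[0,0,-0.003],[0,0,-0.003],[0,0,-0.003],[0,0,-0.003],[0,0,-0.003]], "fingers": [0,0,0,0,0]}}

```text
clock: 21.9
position: [475.6, 202.5, 123.6]
ee_rot: [0.799, -0.601, -0.002, 0.002]
contact_force: [-7.0, -1.0, 18.7]
gripper_width: 12.9
```

```bash
python3 p.py 474.2 202 175 -1.29 0; cat > n.py <<'E'
from h import *
s=cam('scene');t=cam('top');save(s,'s8',(180,90,190,150),4)
c=np.array([474.2,202,0]);a=.28;Y=np.array([-np.sin(a),np.cos(a),0])
print('predicted flange top ends/ neighbours at z116',[((proj(s,c+y*Y+[0,0,116])-[180,90])*4).round() for y in(-115,-55,-30,30,55,115)])
cv2.imwrite('pics/s8.png',cv2.convertScaleAbs(cv2.imread('pics/s8.png'),alpha=1.6))
E
python3 n.py; python3 p.py
```

```text
t 21.9 tcp [475.6 202.5 123.6] grasp [475.7 202.5 142.6] w 12.9 F [-7.  -1.  18.7]
x [ 0.277 -0.961 -0.001] y [-0.961 -0.277  0.005] z [-0.005 -0.001 -1.   ] q [ 0.72  0.31 -0.4  -0.   -0.86 -0.43]
turn [ 0.001 -0.005  0.   ] dp [-0.0014 -0.0005  0.0324]
predicted flange top ends/ neighbours at z116 [array([556., 301.]), array([592., 257.]), array([606., 240.]), array([638., 201.]), array([651., 185.]), array([680., 149.])]
t 22.0 tcp [475.6 202.5 123.5] grasp [475.7 202.5 142.5] w 13.1 F [-8.  -1.8 18.7]
x [ 0.277 -0.961 -0.001] y [-0.961 -0.277  0.005] z [-0.005 -0.001 -1.   ] q [ 0.72  0.31 -0.4  -0.   -0.86 -0.43]
```

View pics/s8.png

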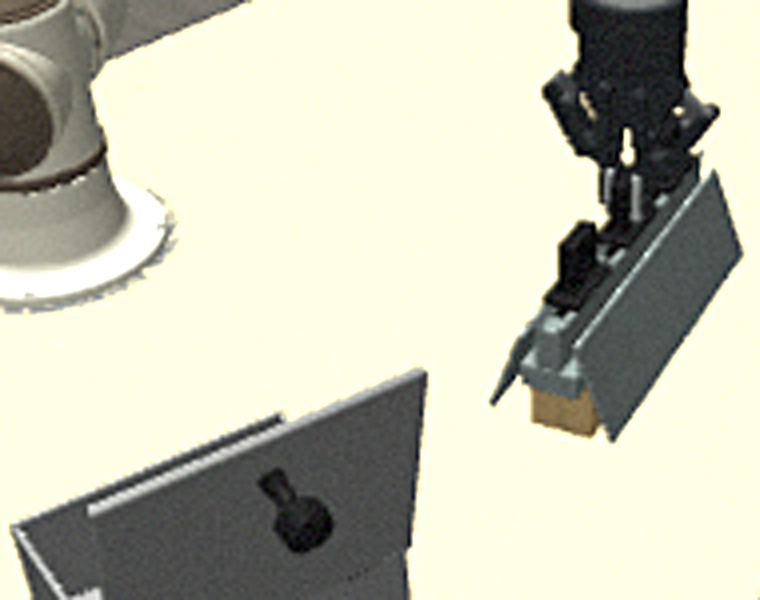

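The middle flange sits level with the fitted one beside it, the lid is open, and the force holds steady at about 19 N with z stopped. Handing in.

```bash
python3 -c "
from bench import *
print(job_done())"; python3 p.py
```

```text
the job is handed in; nothing more can be done
None
the job is handed in; nothing more can be done
```

I opened the lid onto its stop by its knob. I then lifted the wide retainer out of the +25 mm slot and pressed it down into the sill's middle pocket. I handed the job in at about 22 s of the 58 s allowed, with the gripper still holding it down; no verdict was reported.

**Last checks before hand-in**
- **Seating:** the tool stopped at z = 123.5 mm, against about 123 mm expected for home. It did not go lower when the measured push rose from 13.5 to about 19 N. At 4 mm down, the force matched the stated spring (8.0 N measured, about 8.2 N expected).
- **Alignment:** the tool was about 1.4 mm off the estimated pocket centre across the sill and within 0.005 rad of upright and in line.
- **Picture:** the flange looked level with the visible fitted retainer, and the lid was open.

**What did not go to plan**
- **First knob grasp:** it missed because a joint reached its range limit. I repeated it with less tilt.
- **Sideways force:** about 8 N remained at the end, so the retainer is probably leaning on one channel wall.
- **Not checked again:** I did not look again at the narrow retainer, tape, gun or can. No move went near the last three.

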